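# Lay the long rule along a pressed-specimen board

## Robot

A 6-joint arm with a two-finger parallel gripper is mounted at the origin on the work surface. World frame = base frame: x ahead of the robot, y to its left, z up, the work surface at z = 0. Lengths are in mm, angles in rad, forces in N, time in s.
With the tool pointing down it reaches from about 350 to 1000 mm from the base axis. Payload 7.1 kg.
Tool frame: the origin (TCP) lies at the very end of the fingers, on their centre line; the grasp point (between the pads) lies 19 mm behind it; z points along the fingers, y is the direction in which the jaws open and shut (so a half turn about z gives the same grasp; the last joint's range is limited). The gripper opens to 85 mm and grips with 20 to 120 N. Pads are 22 mm wide; open, the fingers measure 114 mm over their backs; the gripper's body (76 mm by 85 mm) begins 54 mm behind the grasp point. The pads swing forward as they close: fully open they stand 13 mm farther back than shut.
Start: joints at [-1.253, 0.423, 1.63, -0, 1.089, -0.019], TCP at [206.56, -589.863, 231.319] pointing down, gripper open.
Joint ranges: [-3, 3], [-0.9, 2.11], [0.09, 2.58], [-1.31, 4.45], [0.11, 2.69], [-2.54, 2.54]. Speed limits (rad/s): [2.39, 2.39, 3.01, 3.14, 3.14, 3.14].

## Interface

Orientations are given as a unit quaternion [w, x, y, z].
In Python, from plant import get_obs, capture, hand_in, look_for, trace, place_of gives the robot as it stands.
- The arm moves only by the tool apply_moves, never from a script. Its argument "moves" is text: rows parted by semicolons, each of 4 numbers parted by spaces: the shift along the tool's x, y, z in m, then the turn about the tool's z in rad. A call has 1 to 20 rows; each row shifts and turns the pose as measured when the row begins, along the tool's axes as they then stand; what a row does not reach is not made up. A row lasts 1/12 s, in which the tool goes at most 41.7 mm and 7.16 degrees, less where a joint would pass 70% of its speed; a pose out of reach is approached as far as the arm can. A call with a gripper value outside its range is refused whole. "hand" is the closure, from 0 (fully open) to 1 (shut), set as the call begins (left out, the last holds). The fingers move at their own pace and stop on an object; "force" is the grip in N (left out, the last holds). Time passes only in rows, so rows that do not move let the fingers close. It gives the time, the measured TCP pose, the force and the opening at its end, in the units of the state.
- get_obs(): the state, without advancing time (a new reading comes with each control period).
- capture(name): name is "side" or "top"; returns a dict with "frame" (400x640x3 uint8, red, green, blue), "fx", "fy", "cx", "cy" (pixels), "R" (3x3) and "t" (3): a world point X has camera coordinates R X + t. Camera axes: x right, y down, z forward; pixel columns grow to the right and rows downward; lengths in mm; the calibration is good to about 2 mm. A picture is of the moment at which its call begins. There is no depth.
- hand_in(): hands the job in, once; it reports no verdict.
Trained networks look in the newest picture that a camera, given by its name, has taken for a name from the list of things; names that differ only in an ending like _2 or _b are one class to them, and where a whole thing is asked for, a point or a joint stands for the part that bears it (a point fixed in the world has none). Each returns a list of dicts, best first, with "confidence" (0 to 1); they miss things now and then, are a little off and sometimes report something else, mostly with a low value. They report only what shows in the picture. A call takes as long as a camera call. They do not tell look-alikes from the thing itself.
- look_for(thing, camera): "at" ([column, row] in pixels, amid what is visible of it).
- trace(thing, camera): "region" (400x640 bool, what is visible of it) and "at" ([column, row] in pixels, amid what is visible of it).
- place_of(thing, camera): "at" ([column, row] in pixels: a listed point, or the origin of a listed thing).
The state is a dict: "clock": time; "joints": joint angles; "joint_vel": joint speeds; "tau": joint torques, N m; "eef_pos": TCP position; "ee_rot": TCP orientation; "ft_force": force on the tool from outside, world axes, zero at the start; "moment": the same for the moment, N m; "opening": finger opening in mm.
Only numpy, scipy, OpenCV 4.12 (cv2) and the standard library are available. Lean on these libraries where they do the work, as an engineer would, in place of code of your own. Each camera call takes 0.05 s, during which the arm holds its last target.

## Task

Before this pressed plant is photographed it needs a scale beside it. Take the long straightedge by its wooden handle and lay it flat on the table, flush against the long edge of the specimen board that faces the robot, roughly centred along that edge. Leave the short rule where it lies.

Things in the scene. Friction and masses are not known exactly. Their poses are not given: they have to be found in the camera images.
- straightedge: Long rule, loose, 0.16-0.29 kg: aluminium strip 220 mm long (its y), 34 wide (x), 6 thick, with an upright wooden handle rail on its middle, 80 mm long (y), 16 wide (x), top 46 mm above the underside. Origin: centre of underside, z up. Both long edges alike. Starts flat on the table, left of the board, pointing roughly ahead of the robot; its place and the short rule's may swap.
- short_rule: Short rule, loose, to be left alone: same strip width, thickness and handle (80 x 16 mm, top at 46 mm) as the long one but only 120 mm long (its y). Origin: centre of its underside, z up.
- board: Specimen board, fixed: 240 mm long (its y), 160 wide (x), 10 thick, white sheet with a pressed brown branch. Origin: centre of underside at table height, z up. Its long edge facing the robot is the face at x = -80 mm in its frame; its x points away from the robot within 20 degrees. A brass weight and a black lens, 30 mm high, stand on it over 100 mm from that edge.
There are look-alikes about, which are no part of the job. Leave any yellow look-alike of the straightedge alone.

How it is judged (in metres and radians):
At the end, for the whole second after the job is handed in: The long straightedge lies flat and still on the table alongside the board's long edge that faces the robot: no more than 10 mm of gap at its middle, within 10 degrees of parallel, its middle within 30 mm of the edge's middle (x of straightedge in the frame of board between -0.107 and -0.093 m and y of straightedge in the frame of board between -0.03 and 0.03 m and angle between the y axis of straightedge and the y axis of board, either way round below 0.175 rad and angle between straightedge's own z axis and vertical below 0.06 rad and height (world z) of straightedge below 0.005 m and linear speed of straightedge below 0.01 m/s and angular speed of straightedge below 0.05 rad/s); the robot touches nothing.
It fails at once if the short rule is moved by more than 30 mm (distance of short_rule from where it was at the start of the episode above 0.03 m).
It also fails if it takes over 32 s, if anything falls off the work surface, if the arm or the gripper's body presses on something with over 40 N, if the wrist force passes 120 N, or if a joint passes its speed limit or range.

## Working session

There is one attempt and no reset: what is moved stays moved. The work goes in short steps, Python scripts to look and compute and a tool call to move; the robot and the scene stay as the last step left them, time stands still between calls to the robot, and variables do not carry over. Pictures are saved under pics/ and viewed, and the job is handed in when it is done.

Besides the shell and the picture viewer there is one more tool, called after "Emit:" as name(argument=value, ...) on one line, values as JSON. apply_moves: Moves the arm, as the interface text tells. Its arguments: {"type":"object","properties":{"moves":{"type":"string"},"hand":{"type":"number"},"force":{"type":"number"}},"required":["moves"]}

```bash
mkdir -p pics; python3 - <<'E'
from plant import *
import cv2,pickle
for n in("side","top"):
    c=capture(n); pickle.dump(c,open(f"{n}0.pkl","wb")); cv2.imwrite(f"pics/{n}0.png",c["frame"][:,:,::-1])
    print(n,c["fx"],c["cx"],c["cy"],c["R"],c["t"])
print(get_obs())
E
```

```text
side 426.8474790658944 324.74578163849924 198.28679318791313 [[-0.74755647 -0.66404127 -0.01443997]
 [-0.4522102   0.52476667 -0.72119753]
 [ 0.48648254 -0.53260598 -0.69257896]] [443.40159278 201.65434337 932.98815378]
top 426.48419674763267 326.84352612265127 199.4671214658826 [[-0.01294191 -0.99975326 -0.01805366]
 [-0.99099928  0.01523028 -0.13299796]
 [ 0.13324011  0.01616991 -0.99095187]] [ 122.98541477  466.52545659 1017.63858279]
{'clock': 0.1, 'joints': array([-1.25301635e+00,  4.23738470e-01,  1.63057997e+00, -5.17203675e-06,
        1.08855229e+00, -1.90189230e-02]), 'joint_vel': array([ 3.56626499e-04, -3.76586620e-03, -7.75634447e-04, -6.22724070e-05,
       -1.43630155e-03,  5.62796972e-04]), 'tau': array([ 1.59890465e-04, -5.58425760e+01, -2.82445961e+01, -8.50153970e-05,
        2.93980891e-03, -6.41521780e-06]), 'eef_pos': array([ 206.41084491, -589.44643524,  230.65281177]), 'ee_rot': array([-6.31578972e-04,  9.85853887e-01,  1.67605805e-01, -9.73698065e-05]), 'ft_force': array([ 0.43667166, -0.79070602, -0.15443425]), 'moment': array([-0.02289471,  0.03223968, -0.06084804]), 'opening': 85.23279894341893}
```

View pics/top0.png

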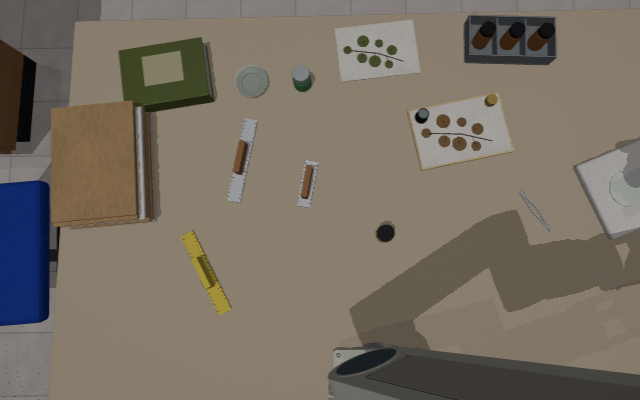

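View pics/side0.png

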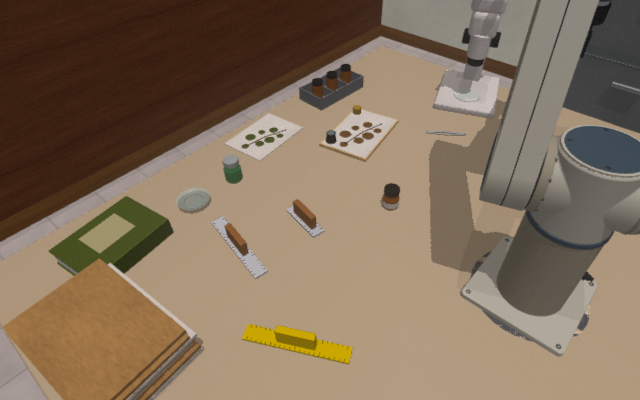

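The top view shows these candidates:
- **Long silver rule:** wooden handle, at top (242,160) and side (238,246). It is the longer silver one, so it fits the straightedge.
- **Short rule:** at top (308,184), to be left alone.
- **Yellow look-alike:** at top (206,272), to be left alone.
- **Board:** at top (460,132), with a brown branch, brass weight and black lens, so it fits.
- **Green-branch sheet:** at top (377,50), which does not fit.

I'll confirm these in an enlarged crop and measure them.

```bash
cat > h.py <<'E'
import numpy as np
def ray(c,p,z):
    R,t=np.array(c["R"]),np.array(c["t"]); d=R.T@np.array([(p[0]-c["cx"])/c["fx"],(p[1]-c["cy"])/c["fy"],1]); o=-R.T@t
    return o+d*(z-o[2])/d[2]
def proj(c,X):
    q=np.array(c["R"])@np.array(X,float)+c["t"]; return np.array([c["fx"]*q[0]/q[2]+c["cx"],c["fy"]*q[1]/q[2]+c["cy"]])
E
python3 - <<'E'
from plant import *
from h import *
import cv2,pickle
for n in("top","side"):
    c=pickle.load(open(f"{n}0.pkl","rb"))
    for th,z in(("straightedge",6),("short_rule",6),("board",10)):
        print(n,th,[(np.round(d["at"],1),round(d["confidence"],2),np.round(ray(c,d["at"],0),0)) for d in place_of(th,n)][:4])
        for d in trace(th,n)[:3]:
            m=d["region"].astype(np.uint8); cs,_=cv2.findContours(m,cv2.RETR_EXTERNAL,cv2.CHAIN_APPROX_NONE)
            k=max(cs,key=cv2.contourArea)[:,0]
            W=np.array([ray(c,p,z)[:2] for p in k],np.float32)
            r=cv2.minAreaRect(W); print("   trace",round(d["confidence"],2),np.round(d["at"]),"rect",np.round(r[0],1),np.round(r[1],1),round(r[2],2))
c=pickle.load(open("top0.pkl","rb"))["frame"][:,:,::-1]
a=cv2.resize(c[105:225,215:335],(400,400),interpolation=2*1); b=cv2.resize(c[85:205,400:520],(400,400),interpolation=2)
cv2.imwrite("pics/crop0.png",np.hstack([a,b]))
E
```

```text
top straightedge [(array([243.2, 157.7]), 0.88, array([585., 331.,   0.])), (array([204.4, 270.6]), 0.56, array([298., 425.,   0.]))]
   trace 0.79 [240. 157.] rect [579.7 335.3] [ 39.2 221.1] 78.61
   trace 0.68 [203. 273.] rect [295.  423.6] [221.9  40.1] 27.39
   trace 0.64 [459. 133.] rect [ 644.9 -225.5] [162.4 245.2] 10.68
top short_rule [(array([307.2, 186. ]), 0.63, array([508., 167.,   0.]))]
   trace 0.7 [308. 189.] rect [512.4 166.7] [ 36.2 121.5] 78.27
top board [(array([460.5, 128.5]), 0.86, array([ 652., -230.,    0.]))]
   trace 0.58 [456. 132.] rect [ 643.8 -224.7] [162.6 243.4] 10.89
side straightedge [(array([299.2, 341.9]), 0.83, array([293., 415.,   0.])), (array([240.3, 242.6]), 0.75, array([582., 324.,   0.]))]
   trace 0.93 [296. 341.] rect [296.7 419.3] [220.4  46.8] 27.87
   trace 0.71 [241. 245.] rect [575.5 334.4] [ 40.9 220. ] 79.74
side short_rule [(array([307.6, 219.5]), 0.62, array([510., 159.,   0.]))]
   trace 0.85 [306. 216.] rect [517.7 161.8] [ 47.3 138.2] 79.24
side board [(array([359.1, 130.4]), 0.6, array([ 655., -237.,    0.]))]
   trace 0.96 [360. 134.] rect [ 640.6 -215.7] [166.7 248.1] 10.86
```

View pics/crop0.png

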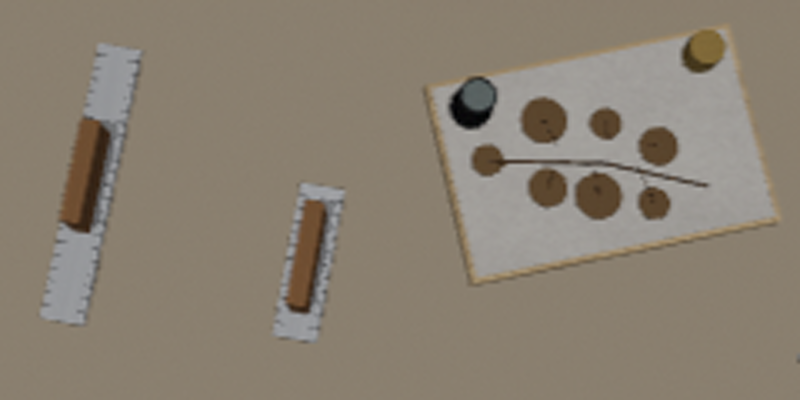

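The crop confirms it. The left piece is the long silver rule with a wooden handle, and the shorter silver one is at the middle. The board on the right has the brown branch, dark lens and brass weight. Next I'll fit box models to the masks in both views, for accuracy.

```bash
cat >> h.py <<'E'
import cv2
from scipy.optimize import minimize
def hullmask(c,P,S=4):
    q=np.array([proj(c,X) for X in P]); m=np.zeros((400*S//2,640*S//2),np.uint8)
    return q
def boxes(L):  # long rule
    f=lambda hx,hy,z0,z1:[[sx*hx,sy*hy,z] for sx in(-1,1) for sy in(-1,1) for z in(z0,z1)]
    return {"rule":[f(17,110,0,6),f(8,40,6,46)],"short":[f(17,60,0,6),f(8,40,6,46)],"board":[f(80,120,0,10)]}[L]
def render(c,kind,p):
    S=4; m=np.zeros((400*S,640*S),np.uint8); cs,sn=np.cos(p[2]),np.sin(p[2])
    for b in boxes(kind):
        X=[[p[0]+cs*v[0]-sn*v[1],p[1]+sn*v[0]+cs*v[1],v[2]+(p[3] if len(p)>3 else 0)] for v in b]
        q=np.array([(proj(c,x)+.5)*S for x in X],np.float32)
        cv2.fillConvexPoly(m,np.round(cv2.convexHull(q)).astype(np.int32),1)
    return cv2.resize(m.astype(np.float32),(640,400),interpolation=cv2.INTER_AREA)
def fit(views,kind,p0):
    def cost(u):
        p=[u[0]*10,u[1]*10,u[2]*.1]; s=0
        for c,m in views: s+=np.abs(render(c,kind,p)-m).sum()/m.sum()
        return s/len(views)
    u0=np.array([p0[0]/10,p0[1]/10,p0[2]/.1])
    r=minimize(cost,u0,method="Nelder-Mead",options=dict(initial_simplex=u0+np.vstack([np.zeros(3),np.eye(3)*[.8,.8,.5]]),xatol=.005,fatol=1e-4))
    return [r.x[0]*10,r.x[1]*10,r.x[2]*.1],r.fun
def near(ds,c,xy):
    best=[d for d in ds if np.linalg.norm(ray(c,d["at"],5)[:2]-xy)<70 and np.linalg.norm(ray(c,d["at"],5)[:2]-xy)>-1]
    return best[0]["region"].astype(np.float32) if best else None
E
python3 - <<'E'
from plant import *
from h import *
import pickle
cs={n:pickle.load(open(f"{n}0.pkl","rb")) for n in("top","side")}
for kind,th,p0 in(("rule","straightedge",(580,333,np.deg2rad(78.6))),("board","board",(644,-225,.189)),("short","short_rule",(512,165,np.deg2rad(78.6)))):
    v=[(c,near(trace(th,n),c,np.array(p0[:2]))) for n,c in cs.items()]
    for s in([v[0]],[v[1]],v): 
        p,e=fit([x for x in s if x[1] is not None],kind,p0); print(kind,np.round(p[:2],1),round(np.degrees(p[2]),2),round(e,3))
E
```

```text
rule [580.4 334.9] 78.68 0.048
rule [579.5 335.5] 79.43 0.065
rule [579.8 334.9] 79.09 0.058
board [ 645.  -225.5] 10.73 0.067
board [ 645.1 -222.5] 11.85 0.113
board [ 644.9 -225.2] 11.04 0.092
short [513. 168.] 78.73 0.062
short [515.3 168. ] 78.75 0.074
short [514.1 168. ] 78.14 0.071
```

The fits agree between views. The rule is at (580,335) with its x axis at 79°. The board is at (645,-225) with its x axis at 10.9°. I'll move over the rule.

Emit:
apply_moves(moves="0.0263 -0.03 0 0;0.0263 -0.03 0 0;0.0263 -0.03 0 0;0.0263 -0.03 0 0;0.0263 -0.03 0 0;0.0263 -0.03 0 0;0.0263 -0.03 0 0;0.0263 -0.03 0 0;0.0263 -0.03 0 0;0.0263 -0.03 0 0;0.0263 -0.03 0 0;0.0263 -0.03 0 0;0.0263 -0.03 0 0;0.0263 -0.03 0 0;0.0263 -0.03 0 0;0.0263 -0.03 0 0;0.0263 -0.03 0 0;0.0263 -0.03 0 0;0.0263 -0.03 0 0;0.0263 -0.03 0 0", hand=0)

```text
clock: 2.67
eef_pos: [516.3, 172.9, 231.9]
ee_rot: [0.006, 0.987, 0.162, 0.006]
ft_force: [0.9, -0.5, -0.7]
opening: 85.0
```

Emit:
apply_moves(moves="0.027 -0.031 0 0;0.027 -0.031 0 0;0.027 -0.031 0 0;0.027 -0.031 0 0;0 0 0 -0.12;0 0 0 -0.12;0 0 0 -0.12;0 0 0 -0.12;0 0 0 -0.12;0 0 0 -0.12;0 0 0 -0.12;0 0 0 -0.12;0 0 0 -0.12;0 0 0 -0.12;0 0 0 -0.12;0 0 0 -0.12;0 0 0 -0.12;0 0 0 -0.12;0 0 0 -0.12;0 0 0 -0.12")

```text
clock: 4.33
eef_pos: [579.8, 339.3, 229.0]
ee_rot: [0.008, 0.397, 0.918, 0.0]
ft_force: [0.4, -0.2, 0.4]
opening: 85.7
```

```bash
cat >> h.py <<'E'
def goal(x,y,z,yaw_deg):
    from plant import get_obs
    o=get_obs(); from scipy.spatial.transform import Rotation as Ro
    q=o["ee_rot"]; R=Ro.from_quat([q[1],q[2],q[3],q[0]]).as_matrix()
    d=R.T@(np.array([x,y,z])-o["eef_pos"]); ya=np.degrees(np.arctan2(R[1,1],R[0,1])); 
    e=(ya-yaw_deg+180)%360-180
    print("t",o["clock"],"pos",np.round(o["eef_pos"],1),"yaw_y",round(ya,2),"tool shift mm",np.round(d,1),"turn rad",round(np.radians(e),3),"tilt",np.round(R[:,2],3),"j",np.round(o["joints"],2),"f",np.round(o["ft_force"],1),"open",round(o["opening"],1))
E
python3 -c "from h import *;goal(580,335,120,79)"
```

```text
t 4.3333 pos [579.8 339.3 229. ] yaw_y 43.2 tool shift mm [ -1.6  -3.5 109. ] turn rad -0.625 tilt [ 0.016 -0.007 -1.   ] j [ 0.52  0.49  1.53 -0.02  1.11 -0.23] f [ 0.4 -0.2  0.4] open 85.7
```

Emit:
apply_moves(moves="0 0 0.015 -0.12;0 0 0.015 -0.12;0 0 0.015 -0.12;0 0 0.015 -0.12;0 0 0.015 -0.12;0 0 0.015 -0.05;0 0 0 0;0 0 0 0")

```text
clock: 5.0
eef_pos: [582.7, 339.5, 137.2]
ee_rot: [0.01, 0.067, 0.998, -0.002]
ft_force: [0.0, -0.5, 0.1]
opening: 85.5
```

```bash
python3 -c "from h import *;goal(580,335,18,79)"
```

```text
t 5.0 pos [582.7 339.5 137.2] yaw_y 82.27 tool shift mm [  4.3  -4.6 119.2] turn rad 0.057 tilt [ 0.019 -0.005 -1.   ] j [ 0.52  0.6   1.58 -0.02  0.95 -0.91] f [ 0.  -0.5  0.1] open 85.5
```

Emit:
apply_moves(moves="0.0025 -0.0025 0.015 0.03;0.0018 -0.0021 0.018 0.027;0 0 0.018 0;0 0 0.018 0;0 0 0.018 0;0 0 0.015 0;0 0 0.008 0;0 0 0 0")

```text
clock: 5.67
eef_pos: [586.3, 338.8, 32.6]
ee_rot: [0.016, 0.105, 0.994, 0.003]
ft_force: [-0.2, -0.2, -0.0]
opening: 85.0
```

```bash
python3 -c "
from h import *;goal(580,335,17,79)
from plant import *
c=capture('side');f=c['frame'][:,:,::-1];cv2.imwrite('pics/g1.png',cv2.resize(f[120:320,120:360],(720,600),interpolation=2))"
```

```text
t 5.6667 pos [586.3 338.8  32.6] yaw_y 77.99 tool shift mm [ 5.8 -5.1 15.4] turn rad -0.018 tilt [ 0.032  0.002 -0.999] j [ 0.51  0.74  1.61 -0.02  0.76 -0.83] f [-0.2 -0.2 -0. ] open 85.0
```

View pics/g1.png

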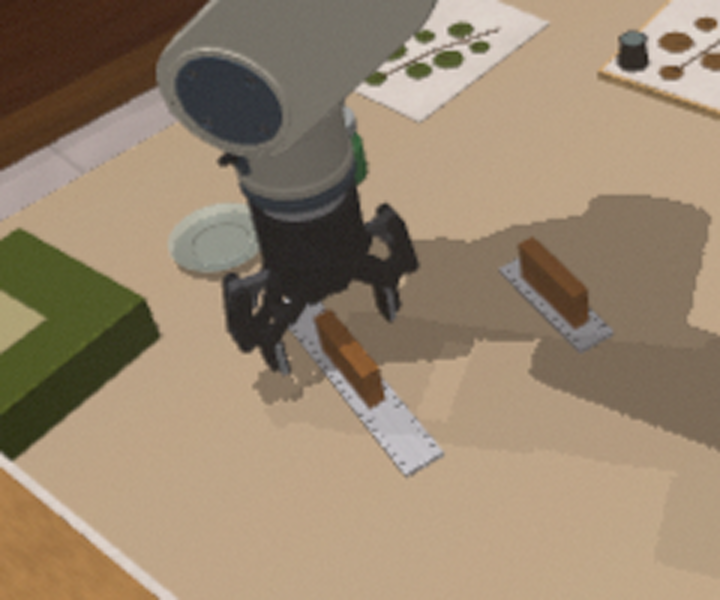

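The fingers straddle the long rule's handle, which is around crop (350,360). The short rule at (555,285) is clear of them. I'll finish the descent.

Emit:
apply_moves(moves="0.004 -0.004 0.006 -0.01;0.003 -0.003 0.006 -0.01;0 0 0.004 0;0 0 0 0")

```text
clock: 6.05
eef_pos: [579.9, 334.1, 19.1]
ee_rot: [0.018, 0.094, 0.995, 0.004]
ft_force: [0.7, -1.2, 0.7]
opening: 85.2
```

```bash
python3 -c "from h import *;goal(580,335,17,79)"
```

```text
t 6.05 pos [579.9 334.1  19.1] yaw_y 79.23 tool shift mm [0.1 0.8 2.1] turn rad 0.004 tilt [ 0.037  0.005 -0.999] j [ 0.51  0.75  1.64 -0.02  0.72 -0.86] f [ 0.7 -1.2  0.7] open 85.2
```

Emit:
apply_moves(moves="0 0 0.003 0;0 0 0 0;0 0 0 0;0 0 0 0;0 0 0 0;0 0 0 0;0 0 0 0;0 0 0 0;0 0 0 0;0 0 0 0", hand=1, force=60)

```text
clock: 6.88
eef_pos: [580.9, 334.6, 17.3]
ee_rot: [0.019, 0.094, 0.995, 0.005]
ft_force: [0.5, 0.7, 0.7]
opening: 15.2
```

```bash
python3 -c "from h import *;goal(580,335,110,79)"
```

```text
t 6.8833 pos [580.9 334.6  17.3] yaw_y 79.21 tool shift mm [ -2.4   1.5 -92.7] turn rad 0.004 tilt [ 0.038  0.006 -0.999] j [ 0.51  0.75  1.64 -0.02  0.72 -0.86] f [0.5 0.7 0.7] open 15.2
```

Emit:
apply_moves(moves="0 0 -0.01 0;0 0 -0.015 0;0 0 -0.02 0;0 0 -0.02 0;0 0 -0.02 0;0 0 -0.01 0")

```text
clock: 7.38
eef_pos: [574.7, 332.7, 116.8]
ee_rot: [0.016, 0.094, 0.995, 0.003]
ft_force: [0.8, 0.3, -1.5]
opening: 15.0
```

```bash
python3 -c "
from h import *;goal(543,-245,110,79)
from plant import *
c=capture('side');f=c['frame'][:,:,::-1];cv2.imwrite('pics/g2.png',cv2.resize(f[120:320,120:360],(720,600),interpolation=2))"
```

```text
t 7.3833 pos [574.7 332.7 116.8] yaw_y 79.21 tool shift mm [ -77.  -573.5    4.2] turn rad 0.004 tilt [ 0.032  0.003 -0.999] j [ 0.51  0.6   1.63 -0.02  0.88 -0.86] f [ 0.8  0.3 -1.5] open 15.0
```

View pics/g2.png

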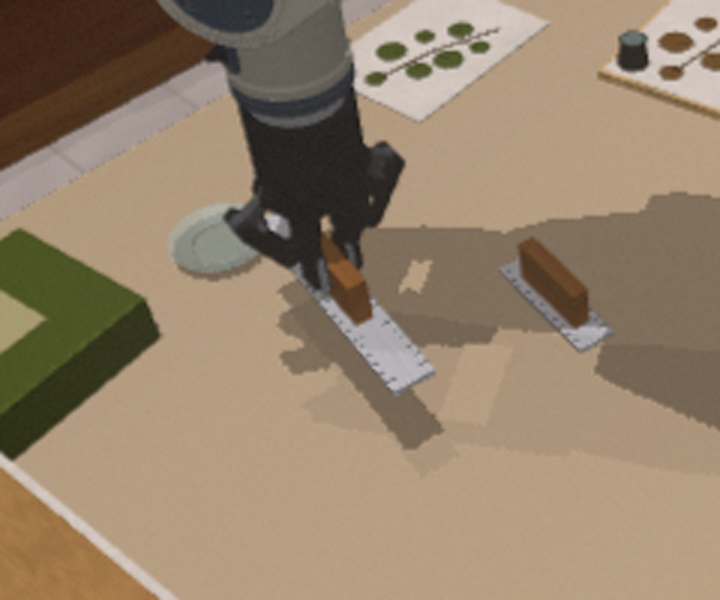

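The rule is held and raised about 100 mm, with its shadow offset from it at crop (415,430). I'll carry it across.

Emit:
apply_moves(moves="-0.0025 -0.019 0 0;-0.005 -0.038 0 0;-0.005 -0.038 0 0;-0.005 -0.038 0 0;-0.005 -0.038 0 0;-0.005 -0.038 0 0;-0.005 -0.038 0 0;-0.005 -0.038 0 0;-0.005 -0.038 0 0;-0.005 -0.038 0 0;-0.005 -0.038 0 0;-0.005 -0.038 0 0;-0.005 -0.038 0 0;-0.005 -0.038 0 0;-0.005 -0.03 0 0;-0.0025 -0.01 0 0;0 0 0 0")

```text
clock: 8.85
eef_pos: [545.0, -246.1, 115.5]
ee_rot: [0.022, 0.091, 0.996, 0.006]
ft_force: [0.1, 1.4, -1.1]
opening: 14.9
```

```bash
python3 -c "from h import *;goal(543,-245,110,10.9)"
```

```text
t 8.85 pos [ 545.  -246.1  115.5] yaw_y 79.56 tool shift mm [2.4 0.6 5.4] turn rad 1.198 tilt [ 0.045  0.009 -0.999] j [-0.46  0.52  1.79  0.04  0.79 -1.87] f [ 0.1  1.4 -1.1] open 14.9
```

Emit:
apply_moves(moves="0 0 0 0.06;0 0 0 0.12;0 0 0 0.12;0 0 0 0.12;0 0 0 0.12;0 0 0 0.12;0 0 0 0.12;0 0 0 0.12;0 0 0 0.12;0 0 0 0.1;0 0 0 0.05;0 0 0 0")

```text
clock: 9.85
eef_pos: [542.1, -228.2, 112.6]
ee_rot: [0.008, 0.645, 0.764, 0.018]
ft_force: [-0.0, -0.1, -2.3]
opening: 15.0
```

```bash
python3 -c "
from h import *;goal(543,-245,60,10.9)
from plant import *
c=capture('side');f=c['frame'][:,:,::-1];cv2.imwrite('pics/g3.png',cv2.resize(f[50:250,260:500],(720,600),interpolation=2))"
```

```text
t 9.85 pos [ 542.1 -228.2  112.6] yaw_y 9.65 tool shift mm [-17.3  -3.9  52.4] turn rad -0.022 tilt [ 0.036  0.017 -0.999] j [-0.43  0.52  1.8   0.04  0.79 -0.63] f [-0.  -0.1 -2.3] open 15.0
```

View pics/g3.png

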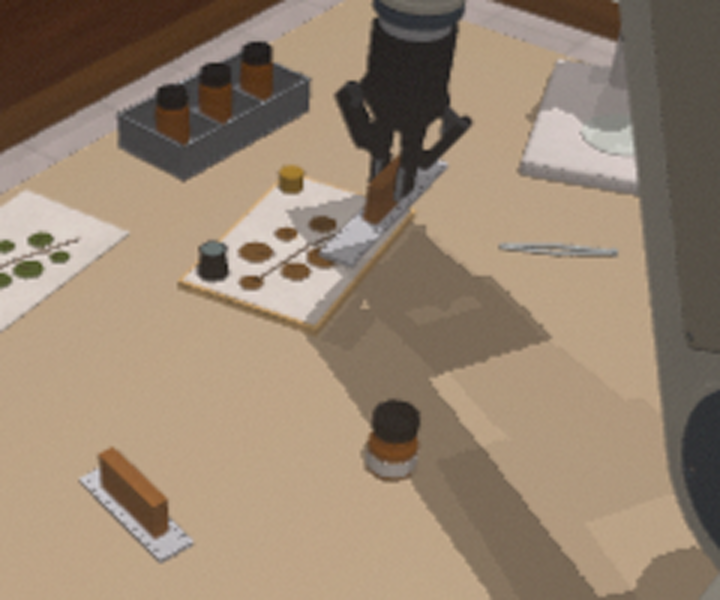

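Emit:
apply_moves(moves="-0.006 -0.003 0.01 -0.01;-0.006 -0.003 0.015 -0.01;-0.005 -0.002 0.015 0;0 0 0.01 0;0 0 0 0")

```text
clock: 10.32
eef_pos: [539.4, -243.8, 59.0]
ee_rot: [0.009, 0.63, 0.776, 0.018]
ft_force: [0.3, -0.1, -1.5]
opening: 15.3
```

```bash
python3 -c "
from h import *;goal(538.9,-245.7,30,10.9)
from plant import *
c=capture('top');f=c['frame'][:,:,::-1];cv2.imwrite('pics/g4.png',cv2.resize(f[60:220,380:580],(750,600),interpolation=2))"
```

```text
t 10.3167 pos [ 539.4 -243.8   59. ] yaw_y 11.83 tool shift mm [-2. -2. 29.] turn rad 0.016 tilt [ 0.037  0.017 -0.999] j [-0.46  0.61  1.81  0.05  0.7  -0.7 ] f [ 0.3 -0.1 -1.5] open 15.3
```

View pics/g4.png

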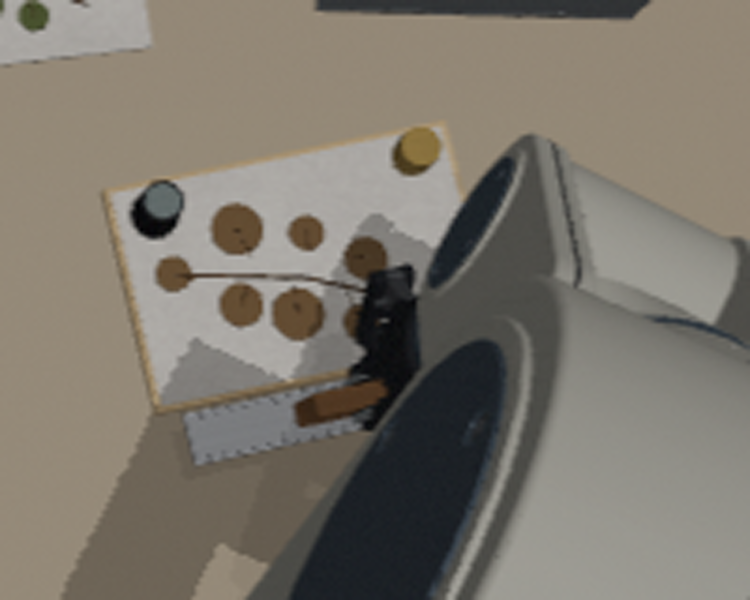

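The rule hangs just in front of the near edge, with its left end at crop (190,440) and parallel to the board. I'll lower it further.

Emit:
apply_moves(moves="-0.001 -0.0015 0.01 0.01;-0.001 -0.0015 0.012 0.005;0 0 0.007 0;0 0 0 0")

```text
clock: 10.7
eef_pos: [538.9, -246.1, 29.0]
ee_rot: [0.01, 0.636, 0.771, 0.018]
ft_force: [-1.2, 0.8, -1.7]
opening: 15.2
```

```bash
python3 -c "
from h import *;goal(538.9,-245.7,20,10.9)
from plant import *
for n in ('top','side'):
  c=capture(n);f=c['frame'][:,:,::-1]
  f=f[60:220,380:580] if n=='top' else f[80:200,300:450]
  cv2.imwrite('pics/g5%s.png'%n,cv2.resize(f,(750,600),interpolation=2))"
```

```text
t 10.7 pos [ 538.9 -246.1   29. ] yaw_y 10.98 tool shift mm [ 0.3 -0.3  9. ] turn rad 0.001 tilt [ 0.039  0.016 -0.999] j [-0.46  0.66  1.82  0.05  0.64 -0.7 ] f [-1.2  0.8 -1.7] open 15.2
```

View pics/g5side.png

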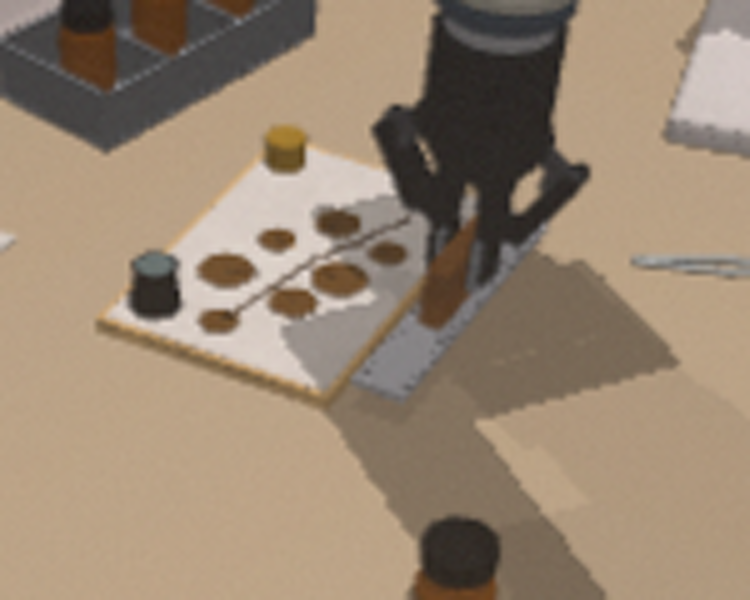

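View pics/g5top.png

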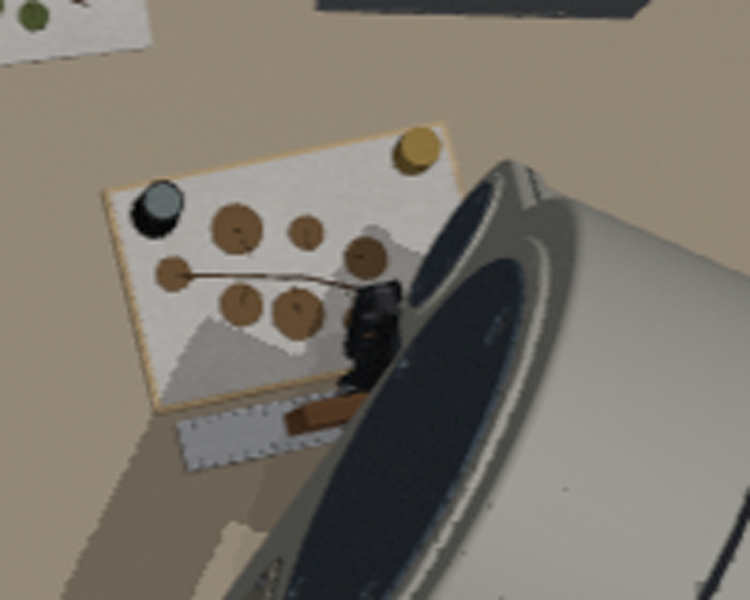

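The rule is parallel to the near edge with a small gap at top crop (300,400), and the side view agrees. I'll lower it gently to contact.

Emit:
apply_moves(moves="0 0 0.004 0;0 0 0.003 0;0 0 0 0")

```text
clock: 11.05
eef_pos: [540.6, -246.5, 23.6]
ee_rot: [0.012, 0.636, 0.772, 0.019]
ft_force: [0.9, -0.6, -1.7]
opening: 15.0
```

```bash
python3 -c "from h import *;goal(538.9,-245.7,17,10.9)"
```

```text
t 11.05 pos [ 540.6 -246.5   23.6] yaw_y 11.01 tool shift mm [ 1.1 -1.8  6.5] turn rad 0.002 tilt [ 0.042  0.014 -0.999] j [-0.46  0.67  1.81  0.05  0.63 -0.7 ] f [ 0.9 -0.6 -1.7] open 15.0
```

Emit:
apply_moves(moves="0.0005 -0.001 0.003 0;0 0 0.002 0;0 0 0 0")

```text
clock: 11.3
eef_pos: [540.7, -246.2, 19.6]
ee_rot: [0.013, 0.636, 0.772, 0.019]
ft_force: [-1.6, 0.0, 2.5]
opening: 14.9
```

```bash
python3 -c "from h import *;goal(538.9,-245.7,17,10.9)"
```

```text
t 11.3 pos [ 540.7 -246.2   19.6] yaw_y 11.03 tool shift mm [ 0.8 -1.8  2.5] turn rad 0.002 tilt [ 0.044  0.013 -0.999] j [-0.46  0.67  1.82  0.05  0.62 -0.7 ] f [-1.6  0.   2.5] open 14.9
```

One end has touched. I'll settle slightly more, then push gently toward the board.

Emit:
apply_moves(moves="0 0 0.0025 0;0 0 0.001 0;0 0.003 0 0;0 0.002 0 0;0 0 0 0")

```text
clock: 11.72
eef_pos: [546.2, -245.3, 18.5]
ee_rot: [0.013, 0.636, 0.772, 0.019]
ft_force: [-0.7, -0.4, -2.0]
opening: 15.3
```

```bash
python3 -c "from h import *;goal(549.7,-243.6,17,10.9)"
```

```text
t 11.7167 pos [ 546.2 -245.3   18.5] yaw_y 11.02 tool shift mm [1.  3.7 1.7] turn rad 0.002 tilt [ 0.045  0.013 -0.999] j [-0.46  0.68  1.81  0.05  0.62 -0.69] f [-0.7 -0.4 -2. ] open 15.3
```

Emit:
apply_moves(moves="0 0 0.0015 0;0 0.003 0 0;0 0.001 0 0;0 0 0 0")

```text
clock: 12.05
eef_pos: [548.3, -244.9, 17.8]
ee_rot: [0.012, 0.636, 0.772, 0.018]
ft_force: [0.1, 1.3, 2.5]
opening: 15.3
```

```bash
python3 -c "
from h import *;goal(549.7,-243.6,17,10.9)
from plant import *
for n in ('top','side'):
  c=capture(n);f=c['frame'][:,:,::-1]
  f=f[60:220,380:580] if n=='top' else f[100:180,340:440]
  cv2.imwrite('pics/g6%s.png'%n,cv2.resize(f,(750,600),interpolation=2))"
```

```text
t 12.05 pos [ 548.3 -244.9   17.8] yaw_y 11.05 tool shift mm [1.  1.5 0.9] turn rad 0.003 tilt [ 0.041  0.013 -0.999] j [-0.45  0.68  1.8   0.05  0.63 -0.69] f [0.1 1.3 2.5] open 15.3
```

View pics/g6side.png

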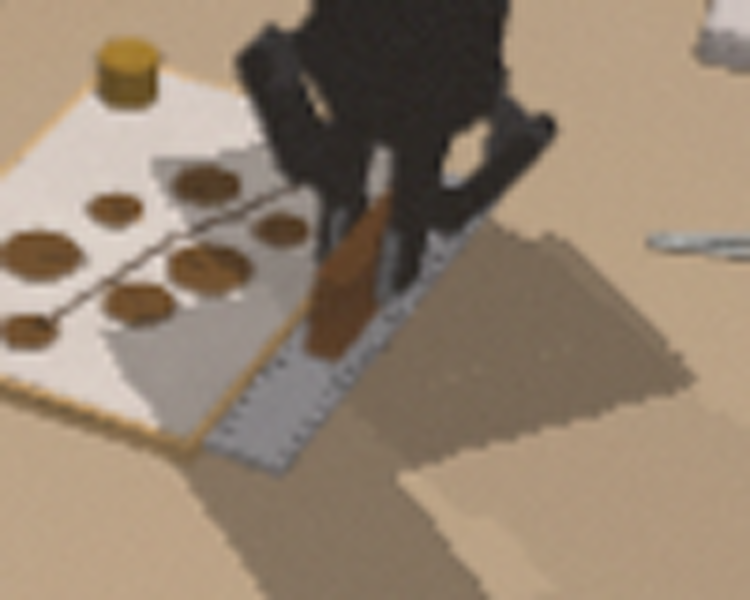

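View pics/g6top.png

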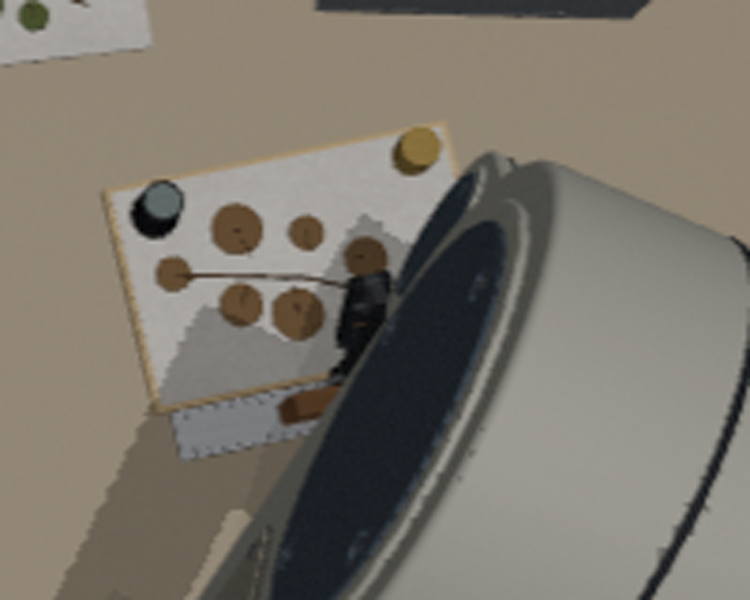

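The rule is now against the near edge, with the seam at side crop (230,420) and top crop (240,395). I'll give one more small push to feel for contact.

Emit:
apply_moves(moves="0 0.0025 0 0;0 0.001 0 0")

```text
clock: 12.32
eef_pos: [548.7, -244.7, 17.7]
ee_rot: [0.009, 0.635, 0.772, 0.017]
ft_force: [-3.3, -0.6, 4.6]
opening: 15.2
```

```bash
python3 -c "from h import *;goal(549.7,-243.6,17,10.9)"
```

```text
t 12.3167 pos [ 548.7 -244.7   17.7] yaw_y 11.08 tool shift mm [0.9 1.1 0.7] turn rad 0.003 tilt [ 0.036  0.013 -0.999] j [-0.45  0.68  1.8   0.05  0.64 -0.68] f [-3.3 -0.6  4.6] open 15.2
```

Contact is confirmed: the last push moved it only 0.4 mm and gave -3.3 N in x. I'll release and retreat straight up.

Emit:
apply_moves(moves="0 0 0 0;0 0 0 0;0 0 0 0;0 0 0 0;0 0 0 0;0 0 0 0", hand=0.4)

```text
clock: 12.82
eef_pos: [549.9, -244.6, 17.1]
ee_rot: [0.01, 0.635, 0.772, 0.017]
ft_force: [-0.2, 0.4, -0.6]
opening: 51.0
```

Emit:
apply_moves(moves="0 0 -0.008 0;0 0 -0.015 0;0 0 -0.025 0;0 0 -0.03 0;0 0 -0.035 0;0 0 -0.035 0;0 0 -0.035 0")

```text
clock: 13.4
eef_pos: [538.1, -244.2, 200.7]
ee_rot: [0.002, 0.635, 0.772, 0.015]
ft_force: [-0.2, -0.0, 0.7]
opening: 51.4
```

```bash
python3 -c "
from h import *;goal(400,-400,220,10.9)
from plant import *
c=capture('side');f=c['frame'][:,:,::-1][80:200,300:450]
cv2.imwrite('pics/g7.png',cv2.resize(f,(750,600),interpolation=2))"
```

```text
t 13.4 pos [ 538.1 -244.2  200.7] yaw_y 11.11 tool shift mm [-125.8 -165.   -25.6] turn rad 0.004 tilt [ 0.022  0.021 -1.   ] j [-0.46  0.41  1.74  0.03  0.99 -0.67] f [-0.2 -0.   0.7] open 51.4
```

View pics/g7.png

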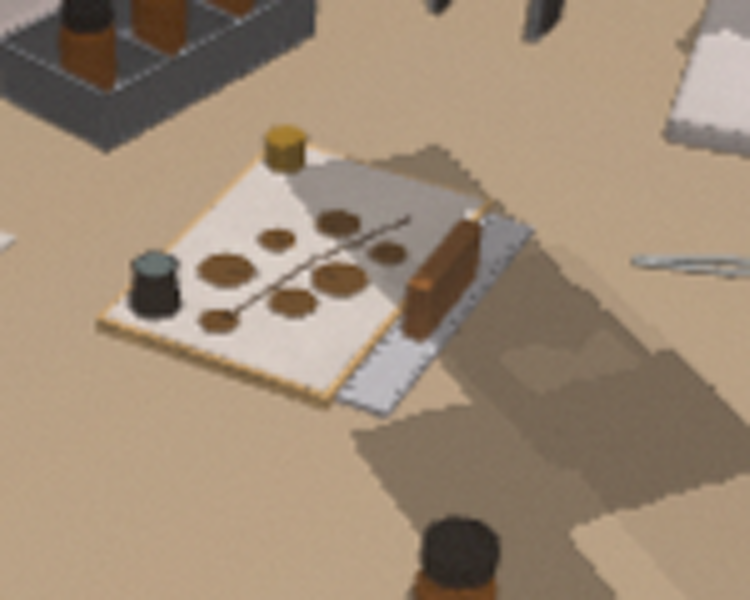

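The side view shows the rule flat and flush along the near edge, free of the gripper. I'll move the arm aside and check from both cameras.

Emit:
apply_moves(moves="-0.025 -0.03 -0.005 0;-0.025 -0.03 -0.005 0;-0.025 -0.03 -0.005 0;-0.025 -0.03 -0.005 0;-0.025 -0.03 -0.005 0;-0.025 -0.03 0 0;-0.025 -0.02 0 0;-0.02 0 0 0;-0.02 0 0 0;0 0 0 0")

```text
clock: 14.28
eef_pos: [383.2, -507.8, 239.0]
ee_rot: [0.019, 0.633, 0.774, 0.016]
ft_force: [-0.4, 0.2, -0.2]
opening: 51.5
```

```bash
python3 - <<'E'
from plant import *
from h import *
cs={n:capture(n) for n in("top","side")}
R={}
for kind,th,p0 in(("rule","straightedge",(549,-244,np.deg2rad(11))),("board","board",(645,-225,.19)),("short","short_rule",(514,168,np.deg2rad(78.6)))):
    v=[]
    for n,c in cs.items():
        ds=[d for d in trace(th,n) if np.linalg.norm(ray(c,d["at"],5)[:2]-p0[:2])<40]
        if ds: v.append((n,c,ds[0]["region"].astype(np.float32)))
    for s in [[x] for x in v]+[v]:
        if not s: continue
        p,e=fit([x[1:] for x in s],kind,p0); tag="+".join(x[0] for x in s); R[kind,tag]=p
        print(kind,tag,np.round(p[:2],1),round(np.degrees(p[2]),2),round(e,3))
for r in [k for k in R if k[0]=="rule"]:
  for b in [(645,-225.3,np.radians(10.9))]+[R[k] for k in R if k==("board",r[1])]:
    d=np.array(R[r][:2])-b[:2]; a=b[2]; print(r[1],"in board",round(d@[np.cos(a),np.sin(a)],1),round(d@[-np.sin(a),np.cos(a)],1),"dang",round(np.degrees(R[r][2]-a),2))
f=cs["top"]["frame"][:,:,::-1]; cv2.imwrite("pics/fin.png",cv2.resize(f[80:240,380:580],(750,600),interpolation=2))
cv2.imwrite("pics/fin2.png",cs["top"]["frame"][:,:,::-1])
E
```

```text
rule top [ 549.5 -244.6] 11.0 0.088
rule side [ 548.6 -241.9] 11.33 0.053
rule top+side [ 549.  -243.8] 11.27 0.075
board top [ 645.3 -224.6] 10.65 0.08
board side [ 646.8 -223.5] 11.16 0.149
board top+side [ 645.2 -224.6] 10.93 0.118
short top [515.2 167.5] 79.17 0.127
short top [515.2 167.5] 79.17 0.127
top in board -97.4 -0.9 dang 0.1
top in board -97.8 -2.0 dang 0.35
side in board -97.8 1.9 dang 0.43
side in board -99.9 0.9 dang 0.17
top+side in board -97.8 0.0 dang 0.37
top+side in board -98.1 -0.6 dang 0.34
```

View pics/fin.png

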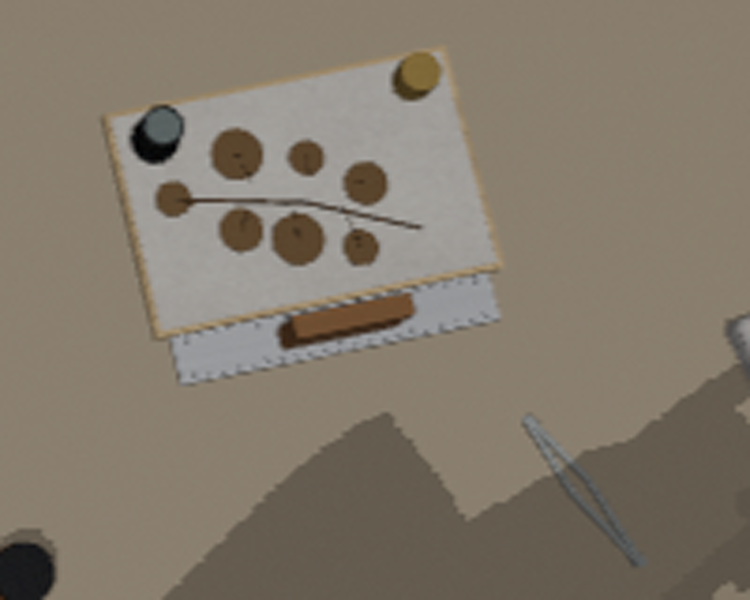

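The top view shows the rule flush along the near edge from crop (175,360) to (495,300), centred, with its whole strip visible. The arm is clear, so I'm handing in.

```bash
python3 -c "
from plant import *
print(hand_in())"
```

```text
the job is handed in; nothing more can be done
None
```

I picked up the long silver straightedge by its wooden handle and laid it in front of the board. I then pushed it gently against the board's near edge until it touched, released it and backed the arm off. I handed in at about 14.4 s of the 32 s allowed; the hand-in reports no verdict.

**Last checks:**
- **Position:** fitting both views puts the straightedge at x ≈ -98 mm and y ≈ 0 mm in the board's frame. The limits are -107 to -93 mm and ±30 mm.
- **Angle:** it is about 0.4° off parallel, against the 10° allowed. It looks flat in both views.
- **Disagreement:** the side camera alone gave x between -97.8 and -99.9 mm, because its board fit was poorer. That is still within limits.
- **Short rule:** it measured within about 2 mm of where it started, which is measurement noise. That final check used the top view only, because its side-view trace was missing.
- **Yellow look-alike:** I never went near it.

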